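# Right the tipped flux bottle and hold the check lamp's shutter half open

## Task

One of the four flux bottles in the lane has tipped over: stand it upright on its empty marked place in line with the others and let go of it. Then, to light the row for a level check, slide the lamp's spring-return shutter by its tab to half travel, never opening it much beyond half, and finish while still holding it there. Leave the other bottles standing as they are and the rest of the bench undisturbed.

Things in the scene. Friction and masses are not known exactly. Their poses are not given: they have to be found in the camera images.
- tipped: The bottle that lies on its side: square amber bottle 34 x 34 mm, round black cap 22 mm across and 14 mm high; 70 mm tall, the square part is the lowest 52 mm; about 0.09 kg. Origin on its axis at mid height (35 mm from base); own z points from base to cap. At the start it lies flat across the lane, cap away from the robot, roughly over its empty place (origin 20 mm above the table).
- stand1: One of the three bottles that stand upright in the lane, same kind: square amber bottle 34 x 34 mm, round black cap 22 mm across and 14 mm high; 70 mm tall, the square part is the lowest 52 mm; about 0.09 kg. Origin on its axis at mid height (35 mm from base); own z points from base to cap. Leave it standing where it is.
- stand2: One of the three bottles that stand upright in the lane, same kind: square amber bottle 34 x 34 mm, round black cap 22 mm across and 14 mm high; 70 mm tall, the square part is the lowest 52 mm; about 0.09 kg. Origin on its axis at mid height (35 mm from base); own z points from base to cap. Leave it standing where it is.
- stand3: One of the three bottles that stand upright in the lane, same kind: square amber bottle 34 x 34 mm, round black cap 22 mm across and 14 mm high; 70 mm tall, the square part is the lowest 52 mm; about 0.09 kg. Origin on its axis at mid height (35 mm from base); own z points from base to cap. Leave it standing where it is.
- lane: The fixed bottle lane: a 3 mm thick grey mat 110 mm wide (its x) and 400 mm long (its y), with a rail 6 mm wide and 9 mm high along each long edge. Origin at the centre of its underside, on the table; its y axis runs along the row of places towards the lamp.
- place0 (a point): Centre of place 1 of 4 in the lane, on the mat's top (3 mm above the table), outlined by a white 44 mm square; places are 90 mm apart along the lane. Three are occupied; the free one is under or nearest the lying bottle.
- place1 (a point): Centre of place 2 of 4 in the lane, on the mat's top (3 mm above the table), outlined by a white 44 mm square; places are 90 mm apart along the lane. Three are occupied; the free one is under or nearest the lying bottle.
- place2 (a point): Centre of place 3 of 4 in the lane, on the mat's top (3 mm above the table), outlined by a white 44 mm square; places are 90 mm apart along the lane. Three are occupied; the free one is under or nearest the lying bottle.
- place3 (a point): Centre of place 4 of 4 in the lane, on the mat's top (3 mm above the table), outlined by a white 44 mm square; places are 90 mm apart along the lane. Three are occupied; the free one is under or nearest the lying bottle.
- lamp: The fixed check lamp at the lane's +y end: a black housing 170 mm long (its x) by 90 mm wide (its y), flat top 82 mm above the table. Origin: centre of underside. Its yellow window looks along -y to the bottles, covered by a steel shutter plate that slides along the lamp's x. Ticks on the top: half travel is the longest, middle one (lamp x = 0).
- shutter (a joint): Opening of the lamp's shutter: 0 = closed (where its spring always returns it), 0.060 m = fully open, grows as it slides along the lamp's +x axis (away from the robot); half travel is 0.030. The spring's push back rises from about 2 N closed to 6.5 N at half and 11 N fully open.
- tab (a point): Centre of the top of the shutter's upright grey grip tab, 123 mm above the table. The tab is 12 mm thick along the lamp's x (sliding direction), 24 mm wide along its y, and stands 36 mm above a thin carrier plate (40 mm along x, top 87 mm above the table), free on both sides. It moves with the shutter: lamp x = -0.030 closed, 0 half open; lamp y = -0.030.
- tin: Bystander: flat round metal tin, 52 mm across, 34 mm high, standing on the robot's side of the lane. Origin centre of underside.
- can: Bystander: can 56 mm across, 90 mm high, beyond the lamp on its +y side. Origin centre of underside.
- spool: Bystander: solder spool standing flat, 60 mm across, 32 mm high, near the robot. Origin centre of underside.
- board: Bystander: circuit board 60 x 120 mm, 11 mm high with its parts, lying beyond the lane. Origin centre of underside.
- driver: Bystander: screwdriver 160 mm long lying beyond the lane.
- brush: Bystander: brush 150 mm long lying to the robot's right.
There are look-alikes about, which are no part of the job. What is shaped like the tipped but purple is not meant.

How it is judged:
By the outcome, as a careful person would: the job done as asked, in the order asked, and still so for the second after the job is handed in, while the arm keeps its last pose, push and grip.
It also fails if it takes over 51 s, if anything falls off the work surface, if the arm or the gripper's body presses on something with over 40 N, if the wrist force passes 120 N, or if a joint passes its speed limit or range.

## Robot

A 6-joint arm with a two-finger parallel gripper is mounted at the origin on the work surface. World frame = base frame: x ahead of the robot, y to its left, z up, the work surface at z = 0. Lengths are in m, angles in rad, forces in N, time in s.
With the tool pointing down it reaches from about 0.325 to 0.925 m from the base axis. Payload 3.1 kg.
Tool frame: the origin (TCP) lies at the centre of the arm's flange, where the gripper is bolted on; the fingertips stand 173 mm ahead of it and the grasp point (between the pads) lies 155 mm ahead of it; z points along the fingers, y is the direction in which the jaws open and shut (so a half turn about z gives the same grasp; the last joint's range is limited). The gripper opens to 85 mm and grips with 20 to 120 N. Pads are 22 mm wide; open, the fingers measure 114 mm over their backs; the gripper's body (76 mm by 85 mm) begins 54 mm behind the grasp point. The pads swing forward as they close: fully open they stand 13 mm farther back than shut.
Start: joints at [1.178, 0.217, 1.613, -0, 1.311, -0.112], TCP at [0.173, 0.601, 0.405] pointing down, gripper open.
Joint ranges: [-2.75, 2.75], [-0.78, 2.1], [0.31, 2.55], [-1.13, 4.27], [0.13, 2.63], [-2.58, 2.58]. Speed limits (rad/s): [2.79, 2.79, 3.14, 3.14, 3.14, 3.14].

## Interface

Orientations are given as a unit quaternion [x, y, z, w].
In Python, from bench import ctrl gives the robot as it stands. Calls block until the motion is done:
- ctrl.move_to(position, orientation): joint-space move of the TCP to a pose.
- ctrl.move_linear(position, feed=0.15, frame=None): straight line of the TCP; frame=None keeps the orientation; feed is the mean speed in m/s.
- ctrl.move_joints(angles): joint-space move.
- ctrl.open_gripper() and ctrl.close(grasp_force=None): open the fingers fully, or close them until they stop; grasp_force is the grip in N (None keeps the last).
- ctrl.hold(seconds).
- ctrl.inverse_kinematics(position, orientation): joint angles nearest the present ones, or None.
- ctrl.observe(): the state.
- ctrl.get_image(name): name is "side" or "top" or "wrist"; returns the picture (420x560x3 uint8, red, green, blue); there is no depth.
- ctrl.camera_params(name): a dict with "mtx" (3x3 intrinsics, pixels), "rvec" (rotation vector, rad) and "tvec" (3), from world to camera coordinates, as OpenCV has them; the wrist camera has in their place "tool_from_camera" (4x4, takes a point from camera to tool coordinates, whose origin is the TCP and whose axes are the flange's). Camera axes: x right, y down, z forward; pixel columns grow to the right and rows downward; lengths in m; the calibration is good to about 2 mm. The wrist camera is an equidistant fisheye: a pixel r from the principal point sees the ray r / f radians off the axis. A picture is of the moment at which its call begins: read the wrist's pose just before it. camera_params takes no time and is no camera call.
A pose or a line that the arm cannot do raises ctrl.MotionError and nothing moves.
- ctrl.hand_in(): hands the job in, once; it reports no verdict.
The state is a dict: "t": time; "joint_pos": joint angles; "dq": joint speeds; "joint_efforts": joint torques, N m; "eef_pos": TCP position; "ee_rot": TCP orientation; "force": force on the tool from outside, world axes, zero at the start; "ft_torque": the same for the moment, N m; "gripper_width": finger opening in m.
Only numpy, scipy, OpenCV 4.12 (cv2) and the standard library are available. Lean on these libraries where they do the work, as an engineer would, in place of code of your own. Each camera call takes 0.05 s, during which the arm holds its last target. There are 200 camera calls.

## Working session

There is one attempt and no reset: what is moved stays moved. The work goes in short steps, each a Python script; the robot and the scene stay as the last script left them, time stands still between calls to the robot, and variables do not carry over. Pictures are saved under pics/ and viewed, about 8 in all and at most 12, crops included, and the job is handed in when it is done.

```bash
mkdir -p pics; ls; python3 - <<'E'
from bench import ctrl
import cv2,numpy as np
for n in ("top","side"):
    im=ctrl.get_image(n); cv2.imwrite(f"pics/{n}0.png",im[:,:,::-1])
    p=ctrl.camera_params(n); R=cv2.Rodrigues(np.array(p["rvec"]))[0]
    print(n,p["mtx"],"C",-R.T@np.array(p["tvec"]).ravel(),"R",R.round(3).tolist())
print(ctrl.camera_params("wrist"))
s=ctrl.observe();print(s)
E
```

```text
pics
top [[515.06831904   0.         266.6786862 ]
 [  0.         515.06831904 201.71051132]
 [  0.           0.           1.        ]] C [ 0.33514395 -0.00168356  1.45389958] R [[-0.003, -1.0, 0.018], [-0.983, -0.001, -0.186], [0.186, -0.019, -0.982]]
side [[448.94271053   0.         275.69640658]
 [  0.         448.94271053 208.03942899]
 [  0.           0.           1.        ]] C [ 0.06309835 -0.92161789  0.68186308] R [[0.86, -0.51, 0.012], [-0.235, -0.417, -0.878], [0.452, 0.753, -0.478]]
{'mtx': array([[325.1922621 ,   0.        , 280.50789152],
       [  0.        , 325.1922621 , 208.54346328],
       [  0.        ,   0.        ,   1.        ]]), 'tool_from_camera': array([[ 7.30446129e-05, -9.51995342e-01, -3.06112502e-01,
         7.79232737e-02],
       [ 9.99999484e-01, -2.40725926e-04,  9.87266228e-04,
        -9.67520251e-04],
       [-1.01356207e-03, -3.06112416e-01,  9.51994833e-01,
         2.99219767e-02],
       [ 0.00000000e+00,  0.00000000e+00,  0.00000000e+00,
         1.00000000e+00]])}
{'t': 0.1, 'joint_pos': array([ 1.17778081e+00,  2.17716274e-01,  1.61480962e+00, -8.42368133e-06,
        1.31130117e+00, -1.12201717e-01]), 'dq': array([ 0.00057967, -0.00196323, -0.00371992,  0.00078732,  0.00087005,
        0.00250688]), 'joint_efforts': array([-4.44181551e-04, -3.98074365e+01, -3.04970098e+01, -2.68477434e-04,
        4.14827024e-03, -1.88191035e-05]), 'eef_pos': array([0.17305049, 0.60018362, 0.40345635]), 'ee_rot': array([ 1.39944860e-01,  9.90158668e-01, -1.08276494e-03, -2.75282964e-04]), 'force': array([ 0.55689553, -0.05505738, -0.56550846]), 'ft_torque': array([-0.01252271,  0.02737664,  0.04798254]), 'gripper_width': 0.08538612819645863}
```

View pics/top0.png

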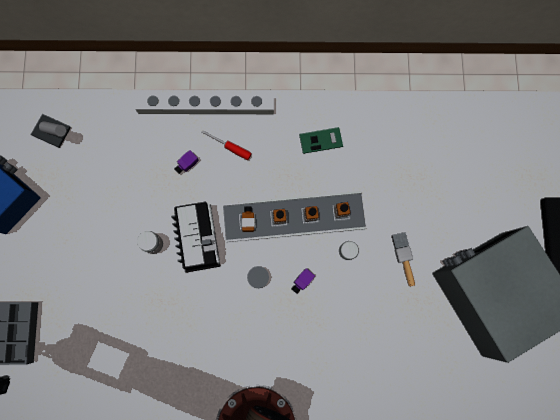

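View pics/side0.png

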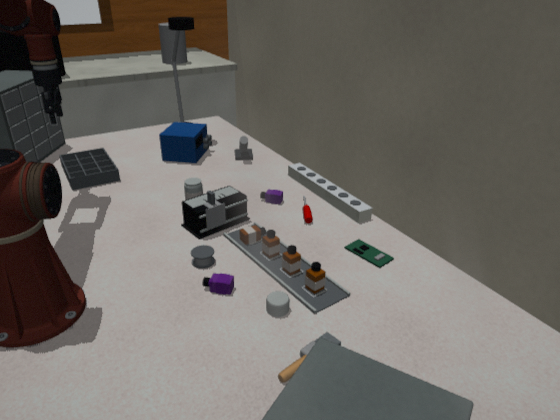

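The top view shows the lying bottle at (248,219), at the lamp end of the lane. The lamp is at about (197,237) with its tab near (207,241). The tin is at (259,277), and a purple decoy is at (304,281). Next is a near look with the wrist camera.

```bash
cat > h.py <<'E'
from bench import ctrl
import cv2,numpy as np
from scipy.spatial.transform import Rotation as Rn
def cast(n,px,z,pose=None):
    """pixels -> world points on plane z"""
    p=ctrl.camera_params(n); px=np.atleast_2d(px).astype(float); K=p["mtx"]
    if n=="wrist":
        s=pose; T=p["tool_from_camera"]; R=Rn.from_quat(s["ee_rot"]).as_matrix()
        d=(px-K[:2,2])/K[0,0]; r=np.linalg.norm(d,axis=1,keepdims=True)
        D=np.hstack([np.sin(r)*d/np.maximum(r,1e-9),np.cos(r)])
        C=R@T[:3,3]+s["eef_pos"]; D=D@(R@T[:3,:3]).T
    else:
        R=cv2.Rodrigues(np.array(p["rvec"]))[0]; C=-R.T@np.ravel(p["tvec"])
        D=np.c_[(px-K[:2,2])/K[0,0],np.ones(len(px))]@R
    return C+D*((z-C[2])/D[:,2])[:,None]
def proj(n,P,pose=None):
    p=ctrl.camera_params(n); P=np.atleast_2d(P); K=p["mtx"]
    if n=="wrist":
        T=p["tool_from_camera"]; R=Rn.from_quat(pose["ee_rot"]).as_matrix()
        q=((P-pose["eef_pos"])@R-T[:3,3])@T[:3,:3]
        th=np.arctan2(np.linalg.norm(q[:,:2],axis=1),q[:,2])[:,None]
        return K[:2,2]+K[0,0]*th*q[:,:2]/np.linalg.norm(q[:,:2],axis=1,keepdims=True)
    return cv2.projectPoints(P,p["rvec"],p["tvec"],K,None)[0][:,0]
def shot(name,n="wrist"):
    s=ctrl.observe(); im=ctrl.get_image(n); cv2.imwrite(f"pics/{name}.png",im[:,:,::-1])
    np.save(f"pics/{name}.npy",np.r_[s["eef_pos"],s["ee_rot"]]); return s,im
def pose(name):
    a=np.load(f"pics/{name}.npy"); return {"eef_pos":a[:3],"ee_rot":a[3:]}
def quat(yaw,tilt=0):
    """tool: jaws (y) along lane y at yaw; tilt>0 turns fingers outward (+x) from straight down"""
    # tool axes before yaw: z=-Z, y=+Y, x=-X  ; tilt rotates -Z towards +X: about +Y negative
    B=np.array([[-1,0,0],[0,1,0],[0,0,-1.]]).T
    return (Rn.from_euler('z',yaw)*Rn.from_euler('y',-tilt)*Rn.from_matrix(B)).as_quat()
E
python3 - <<'E'
from h import *
print(cast("top",[[224,207],[361,194],[366,228],[226,241]],.009).round(3).tolist())
print(cast("top",[[248,219],[197,237],[259,277]],.03).round(3).tolist())
ctrl.move_to([0.43,0.09,0.36],quat(0.07))
print(ctrl.observe()["t"],ctrl.observe()["joint_pos"].round(2))
shot("w1")
E
```

```text
[[0.593, 0.093, 0.009], [0.632, -0.3, 0.009], [0.533, -0.311, 0.009], [0.496, 0.086, 0.009]]
[[0.556, 0.024, 0.03], [0.505, 0.165, 0.03], [0.395, -0.007, 0.03]]
2.1583 [ 0.05 -0.15  2.08  0.    1.21 -1.59]
```

View pics/w1.png

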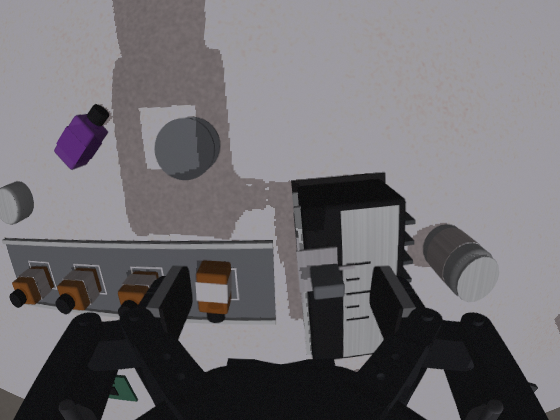

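The wrist view shows the lying bottle at about (213,285), the lane end at x≈274, and the lamp at x 290–410 with its tab top near (327,280). The fingers hide part of it, so I'll view from farther out.

```bash
python3 - <<'E'
from h import *
ctrl.move_to([0.62,0.07,0.34],quat(0.09))
s,im=shot("w2")
cv2.imwrite("pics/w2c.png",cv2.resize(im[60:360,60:460,::-1],None,fx=2,fy=2,interpolation=cv2.INTER_CUBIC))
E
```

```text
(no output)
```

View pics/w2c.png

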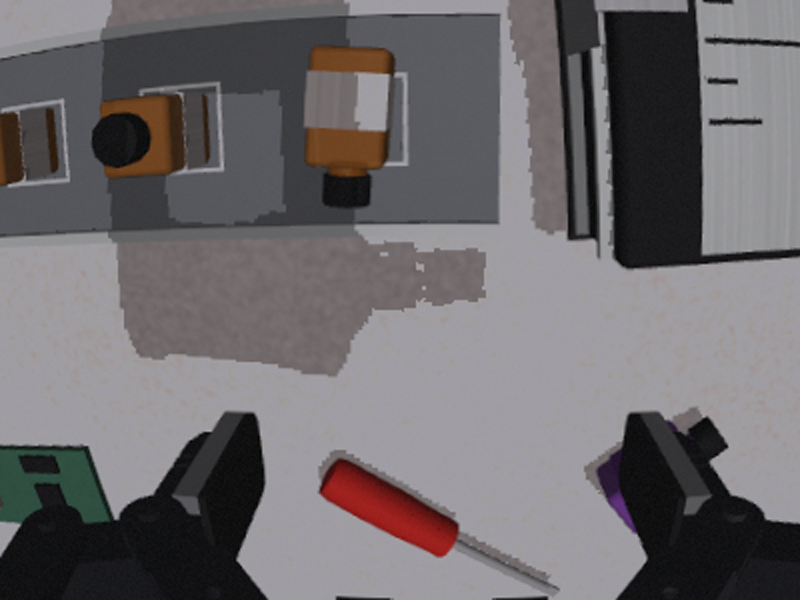

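The crop shows place 4's right outline at u≈407, v 73–163, and the mat end at u≈499. The bottle's top face spans (310,46)–(388,166). The long lamp tick is at v≈40.

```bash
python3 - <<'E'
from h import *
p=pose("w2"); f=lambda L,z:print(z,(cast("wrist",60+np.array(L)/2,z,p)[:,:2]).round(4).tolist())
f([[499,14],[499,222]],.003)           # mat end
f([[407,73],[407,163],[221,83],[222,170],[66,100],[70,181]],.003)
f([[310,48],[393,50],[388,166],[306,162]],.037); f([[323,206],[369,206]],.020)
f([[706,3],[706,40],[708,81],[709,121],[790,42]],.082)
f([[605,12],[613,250],[630,267],[800,255]],.082)
q=pose("w1");g=lambda L,z:print(z,(cast("wrist",np.array(L),z,q)[:,:2]).round(4).tolist())
g([[310,266],[342,266],[344,296],[312,298]],.123)
g([[345,262],[368,263]],.082)
# w2: white-line components near place outline
im=cv2.imread("pics/w2.png")[60:200,60:330]; hsv=cv2.cvtColor(im,cv2.COLOR_BGR2HSV)
a=cv2.inRange(hsv,(5,120,60),(22,255,255)); n,l,st,c=cv2.connectedComponentsWithStats(a)
print([s.tolist() for s in st[1:] if s[4]>200])
full=cv2.imread("pics/w1.png"); cv2.imwrite("pics/w1c.png",cv2.resize(full[170:350,170:420],None,fx=3,fy=3,interpolation=cv2.INTER_CUBIC))
E
```

```text
0.003 [[0.4998, 0.0858], [0.5986, 0.0959]]
0.003 [[0.5318, 0.0461], [0.5742, 0.0496], [0.5408, -0.0435], [0.5835, -0.041], [0.5493, -0.1323], [0.5923, -0.1297]]
0.037 [[0.5247, 0.0065], [0.5236, 0.0413], [0.5725, 0.0432], [0.5733, 0.0081]]
0.02 [[0.5949, 0.0137], [0.5933, 0.0347]]
0.082 [[0.494, 0.1545], [0.5079, 0.1558], [0.5228, 0.1584], [0.5375, 0.1608], [0.5011, 0.1914]]
0.082 [[0.5045, 0.1168], [0.5899, 0.1307], [0.5956, 0.1383], [0.583, 0.2112]]
0.123 [[0.4607, 0.1131], [0.4594, 0.1366], [0.4854, 0.1422], [0.4882, 0.1177]]
0.082 [[0.4766, 0.1491], [0.4768, 0.1701]]
[[155, 23, 40, 14, 485], [50, 47, 37, 42, 783], [153, 64, 40, 24, 805]]
```

View pics/w1c.png

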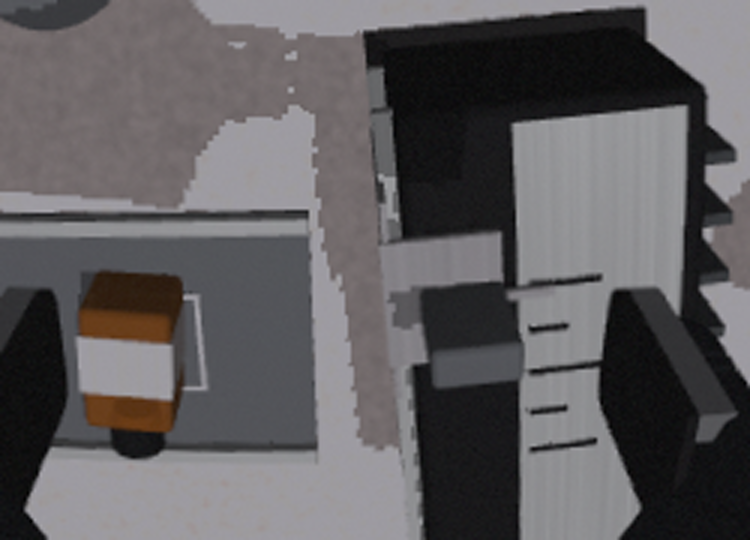

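```bash
cat > plan.py <<'E'
from h import *
LY=0.0993; A=np.radians(40); BY=0.03
P3=np.array([.5551,.0265,.003])
base=np.array([.5235,.0242,.020]); ax=np.array([np.cos(BY),np.sin(BY),0])
G=base+.030*ax+[0,0,.006]           # grasp point
zt=lambda q:Rn.from_quat(q).apply([0,0,1])
qg=quat(BY,-A); Tg=G-.155*zt(qg)
# final: rotate 90 deg about jaw axis, base centre on P3
M=Rn.from_euler('z',LY)*Rn.from_euler('y',-np.pi/2)*Rn.from_euler('z',-BY)
qf=quat(LY,np.pi/2-A); Tf=P3+M.apply(Tg-base)
E
python3 - <<'E'
from plan import *
chk=M*Rn.from_quat(qg)*Rn.from_quat(qf).inv(); print(chk.magnitude(), Tg.round(3),Tf.round(3))
for p,q in [(Tg-.12*zt(qg),qg),(Tg,qg),(Tg+[0,0,.09],qg),(Tf+[0,0,.06],qf),(Tf,qf),(Tf-.12*zt(qf),qf)]:
    j=ctrl.inverse_kinematics(p,q); print(None if j is None else np.round(j,2))
q=pose("w1");u=np.array([[432,355],[522,345],[522,375],[436,388]]);c=cast("wrist",[170,170]+u/3,.123,q)[:,:2];print(c.round(4).tolist(),c.mean(0))
E
```

```text
1.121557757245487e-16 [0.653 0.028 0.145] [0.431 0.014 0.133]
[-0.05  0.79  1.18 -0.05  1.86 -1.64]
[-0.05  0.77  1.42 -0.05  1.65 -1.64]
[-0.05  0.65  1.42 -0.05  1.77 -1.65]
[-0.2   0.04  2.42  2.19  0.28  2.3 ]
[-0.2   0.24  2.4   2.55  0.41  1.93]
None
[[0.4795, 0.1182], [0.4755, 0.1406], [0.4845, 0.1421], [0.4893, 0.1204]] [0.48221755 0.13032183]
```

```bash
python3 - <<'E'
from h import *
src=open("plan.py").read()
for a in (46,50,54):
    exec(src.replace("radians(40)",f"radians({a})")); print(a)
    for p,q in [(Tg-.12*zt(qg),qg),(Tg,qg),(Tg+[0,0,.09],qg),(Tf+[0,0,.06],qf),(Tf+[0,0,.02],qf),(Tf,qf),(Tf-.1*zt(qf),qf),(Tf+[0,0,.12],qf)]:
        j=ctrl.inverse_kinematics(p,q); print(None if j is None else np.round(j,2))
E
```

```text
46
[-0.04  0.89  1.08 -0.06  1.97 -1.64]
[-0.05  0.84  1.35 -0.06  1.75 -1.64]
[-0.05  0.71  1.36 -0.06  1.87 -1.65]
None
[-0.18  0.14  2.37  2.09  0.23  2.4 ]
[-0.18  0.2   2.36  2.28  0.26  2.21]
None
None
50
[-0.04  0.95  1.01 -0.06  2.05 -1.64]
[-0.05  0.88  1.31 -0.06  1.82 -1.64]
[-0.05  0.76  1.32 -0.07  1.93 -1.65]
None
None
None
None
[-0.17 -0.13  2.32  0.57  0.32 -2.33]
54
[-0.04  1.02  0.94 -0.07  2.12 -1.65]
[-0.05  0.93  1.26 -0.07  1.89 -1.64]
[-0.05  0.8   1.28 -0.07  2.   -1.65]
[-0.16  0.02  2.3   0.63  0.26 -2.4 ]
None
None
[-0.21 -0.18  2.43  0.56  0.34 -2.36]
[-0.16 -0.12  2.28  0.4   0.4  -2.15]
```

```bash
sed -i 's/return (Rn.from_euler(.z.,yaw)/return (Rn.from_euler("z",yaw)/; s/\*Rn.from_matrix(B)).as_quat()/*Rn.from_matrix(B)*Rn.from_euler("z",FLIP)).as_quat()/' h.py; echo 'FLIP=np.pi' >> h.py; tail -3 h.py; python3 - <<'E'
from h import *
src=open("plan.py").read().replace("base+.030*ax","base+.034*ax")
for a in (20,26,32):
    exec(src.replace("radians(40)",f"radians({a})")); print(a,Tg.round(3),Tf.round(3))
    for p,q in [(Tg-.12*zt(qg),qg),(Tg,qg),(Tg+[0,0,.14],qg),(Tf+[0,0,.15],qf),(Tf+[0,0,.1],qf),(Tf+[0,0,.05],qf),(Tf,qf),(Tf-.07*zt(qf),qf)]:
        j=ctrl.inverse_kinematics(p,q); print(None if j is None else np.round(j,2))
E
```

```text
B=np.array([[-1,0,0],[0,1,0],[0,0,-1.]]).T
    return (Rn.from_euler("z",yaw)*Rn.from_euler('y',-tilt)*Rn.from_matrix(B)*Rn.from_euler("z",FLIP)).as_quat()
FLIP=np.pi
20 [0.61  0.027 0.172] [0.404 0.011 0.09 ]
[-0.06  0.49  1.52 -0.03  1.49  1.49]
[-0.06  0.56  1.65 -0.03  1.28  1.49]
[-0.06  0.38  1.61 -0.03  1.5   1.48]
[-0.25 -0.1   2.53  2.51  0.58 -1.15]
[-0.25  0.1   2.52  2.64  0.74 -1.31]
[-0.25  0.3   2.48  2.71  0.89 -1.41]
[-0.25  0.5   2.43  2.75  1.03 -1.49]
None
26 [0.625 0.027 0.165] [0.411 0.012 0.105]
[-0.05  0.58  1.41 -0.04  1.6   1.49]
[-0.06  0.63  1.58 -0.04  1.39  1.5 ]
[-0.06  0.44  1.54 -0.04  1.61  1.49]
[-0.24 -0.17  2.5   2.31  0.41 -0.93]
[-0.24  0.01  2.5   2.53  0.55 -1.18]
[-0.24  0.2   2.48  2.66  0.69 -1.34]
[-0.24  0.4   2.44  2.73  0.83 -1.44]
None
32 [0.64  0.028 0.157] [0.418 0.013 0.119]
[-0.05  0.67  1.31 -0.04  1.72  1.5 ]
[-0.06  0.69  1.5  -0.05  1.5   1.5 ]
[-0.06  0.51  1.48 -0.05  1.71  1.49]
[-0.22 -0.21  2.46  1.92  0.29 -0.54]
[-0.22 -0.05  2.47  2.33  0.38 -0.97]
[-0.22  0.13  2.46  2.56  0.51 -1.22]
[-0.22  0.31  2.43  2.68  0.64 -1.36]
None
```

```bash
sed -i 's/base+.030\*ax/base+.034*ax/; s/radians(40)/radians(32)/' plan.py; python3 - <<'E'
from plan import *
ctrl.move_to(Tg-.12*zt(qg),qg)
ctrl.move_linear(Tg-.05*zt(qg),feed=.15)
ctrl.move_linear(Tg,feed=.06)
s=ctrl.observe();print(s["t"],s["force"].round(1),(s["eef_pos"]-Tg).round(4))
ctrl.close(50)
s=ctrl.observe();print(s["t"],s["force"].round(1),s["gripper_width"])
ctrl.move_linear(Tg+[0,0,.14],feed=.12)
s=ctrl.observe();print(s["t"],s["force"].round(1),s["gripper_width"])
s,im=shot("side1","side")
cv2.imwrite("pics/side1c.png",cv2.resize(im[120:320,160:380,::-1],None,fx=2.5,fy=2.5,interpolation=cv2.INTER_CUBIC))
E
```

```text
7.3167 [ 0.  -0.8  0.2] [ 0.0004 -0.      0.0004]
7.8417 [ 2.1 -0.6  0.9] 0.03308758175952223
9.1583 [-0.2 -0.5 -0.5] 0.03336734787766909
```

View pics/side1c.png

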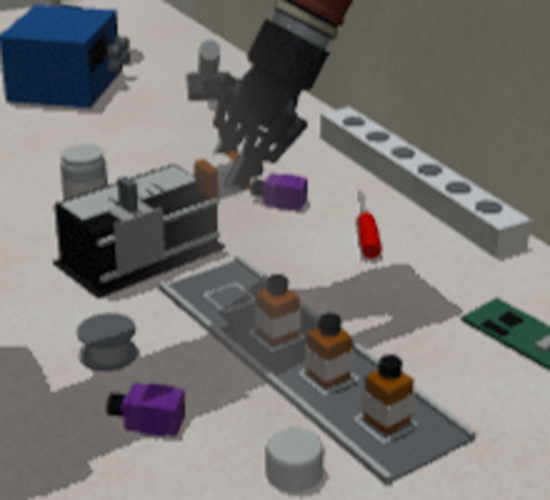

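The side view shows the bottle held clear between the jaws. The empty place outline is visible at about (230,295) in the crop, and the other bottles are still standing.

```bash
python3 - <<'E'
from plan import *
jt=ctrl.inverse_kinematics(Tf+[0,0,.15],qf); print(np.round(jt,2))
w=np.array(jt); w[5]=jt[3]+jt[5]; w[3]=0
ctrl.move_joints(w); s=ctrl.observe(); print(s["t"],s["eef_pos"].round(3),s["gripper_width"])
ctrl.move_to(Tf+[0,0,.15],qf)
ctrl.move_linear(Tf+[0,0,.04],feed=.12)
s=ctrl.observe(); print(s["t"],s["joint_pos"].round(2),s["eef_pos"]-Tf,s["force"].round(1),s["gripper_width"])
s,im=shot("side2","side"); s,it=shot("top2","top")
a=cv2.resize(im[170:290,180:340,::-1],None,fx=3.5,fy=3.5,interpolation=cv2.INTER_CUBIC);b=cv2.resize(it[180:300,190:270,::-1],None,fx=3,fy=3.5,interpolation=cv2.INTER_CUBIC)
cv2.imwrite("pics/c2.png",np.hstack([a,b]))
E
```

```text
[-0.22 -0.21  2.46  1.92  0.29 -0.54]
10.4833 [ 0.38  -0.015  0.231] 0.03351784999306255
13.2333 [-0.22  0.16  2.45  2.59  0.53 -1.25] [ 5.02885254e-04 -9.03667240e-05  4.06279160e-02] [-0.3 -0.  -1. ] 0.033757229159964514
```

View pics/c2.png

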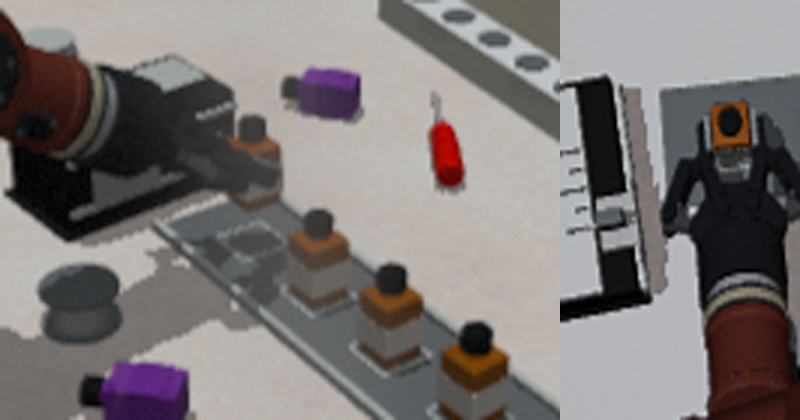

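The bottle is held upright above its outline, with the gripper clear of the lamp. Next I lower until contact, release and rise.

```bash
python3 - <<'E'
from plan import *
ctrl.move_linear(Tf+[0,0,.004],feed=.08)
f0=ctrl.observe()["force"][2]
for d in np.arange(.003,-.0045,-.001):
    ctrl.move_linear(Tf+[0,0,d],feed=.02)
    s=ctrl.observe(); 
    if s["force"][2]-f0>4: break
print("contact",d,s["force"].round(1),f0,s["t"])
ctrl.open_gripper(); ctrl.hold(.1); s=ctrl.observe(); print(s["force"].round(1),s["gripper_width"])
ctrl.move_linear(Tf+[0,0,.13],feed=.12)
s,im=shot("side3","side"); s,it=shot("top3","top"); print(s["t"])
a=cv2.resize(im[170:290,180:340,::-1],None,fx=3.5,fy=3.5,interpolation=cv2.INTER_CUBIC);b=cv2.resize(it[180:300,190:270,::-1],None,fx=3,fy=3.5,interpolation=cv2.INTER_CUBIC)
cv2.imwrite("pics/c3.png",np.hstack([a,b]))
E
```

```text
contact 0.001 [-2.  -0.5  4.1] -1.235460533372188 14.6833
[ 0.5  0.  -0.2] 0.08555873624002933
16.6167
```

View pics/c3.png

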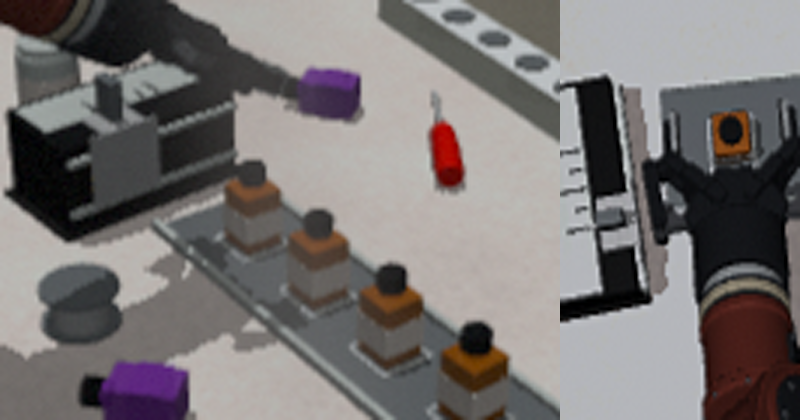

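The bottle stands upright on place 4 and is released. Next I look at the tab.

```bash
python3 - <<'E'
from plan import *
L=.165; q=quat(L-np.pi/2)
j=ctrl.observe()["joint_pos"]; w=j.copy(); w[5]=j[3]+j[5]; w[3]=0; w[4]+=.25; w[1]-=.15
ctrl.move_joints(w); print(ctrl.observe()["eef_pos"].round(3))
ctrl.move_to([.49,.21,.38],q); s=ctrl.observe(); print(s["t"],s["joint_pos"].round(2))
s,im=shot("w4")
cv2.imwrite("pics/w4c.png",cv2.resize(im[0:290,80:470,::-1],None,fx=2,fy=2,interpolation=cv2.INTER_CUBIC))
E
```

```text
[ 0.35  -0.008  0.242]Traceback (most recent call last):
  File "<stdin>", line 5, in <module>
bench.MotionError: the arm cannot take that pose within its joint ranges
```

```bash
python3 - <<'E'
from plan import *
L=.165; q=quat(L+np.pi/2)
ctrl.move_to([.49,.04,.36],q); s=ctrl.observe(); print(s["t"],s["joint_pos"].round(2))
s,im=shot("w4")
cv2.imwrite("pics/w4c.png",cv2.resize(im[0:290,80:470,::-1],None,fx=2,fy=2,interpolation=cv2.INTER_CUBIC))
E
```

```text
19.925 [-0.06 -0.03  1.97  0.    1.2  -0.23]
```

View pics/w4c.png

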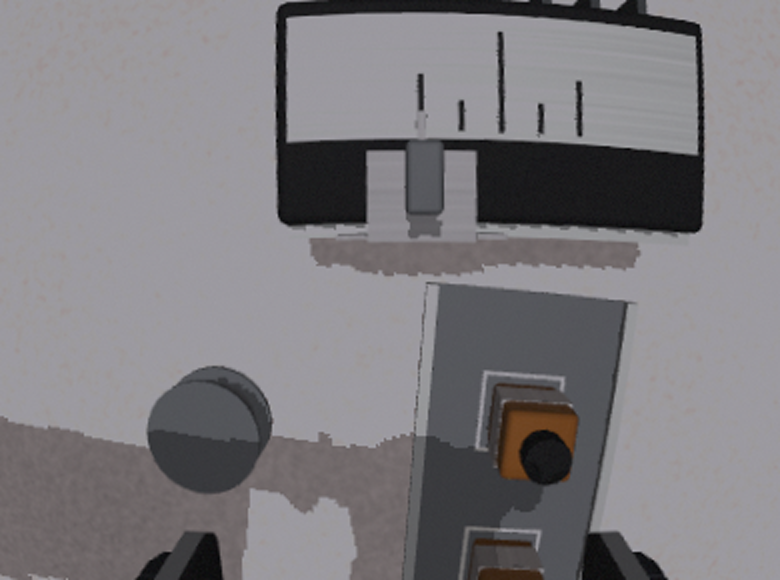

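The wrist view shows the tab top at u 406–443, v 141–213, and the longest (half) tick at u≈501. The bottle cap is at (546,457), and the outline around the bottle base is visible.

```bash
python3 - <<'E'
from plan import *
p=pose("w4"); c=lambda L,z:cast("wrist",[80,0]+np.array(L)/2,z,p)[:,:2]
t=c([[406,141],[443,141],[443,213],[406,213]],.123); print("tab",t.round(4).tolist(),t.mean(0).round(4))
k=c([[501,32],[501,132],[420,75],[461,130],[541,134],[579,135],[579,82]],.082); print("ticks",k.round(4).tolist())
h=c([[280,222],[700,231],[286,140],[697,154]],.082); print("housing",h.round(4).tolist(), np.arctan2(*(h[1]-h[0])[::-1]),np.arctan2(*(h[3]-h[2])[::-1]))
print("cap",c([[546,457]],.073),"place",P3, "sq TL",c([[484,373],[564,377]],.003), P3+[*(Rn.from_euler('z',LY).apply([-.022,.022,0])[:2]),0])
E
```

```text
tab [[0.4745, 0.14], [0.4858, 0.142], [0.4896, 0.1193], [0.4782, 0.1173]] [0.482  0.1296]
ticks [[0.502, 0.1944], [0.5083, 0.1547], [0.4749, 0.171], [0.4934, 0.1525], [0.5235, 0.1573], [0.5381, 0.1604], [0.5347, 0.1814]]
housing [[0.4318, 0.1072], [0.5957, 0.1354], [0.4293, 0.1387], [0.5881, 0.166]] 0.1708544443314712 0.16972552575000133
cap [[0.55471625 0.02766262]] place [0.5551 0.0265 0.003 ] sq TL [[0.5324571  0.04389504]
 [0.57518655 0.0491641 ]] [0.53102736 0.04621061 0.003     ]
```

```bash
cat >> plan.py <<'E'
L=.170; ux=np.array([np.cos(L),np.sin(L),0]); tab=np.array([.482,.1296,.112]); qt=quat(L+np.pi/2); up=np.array([0,0,.155])
E
python3 - <<'E'
from plan import *
ctrl.move_to(tab+up+[0,0,.07],qt); ctrl.move_linear(tab+up,feed=.08)
s=ctrl.observe();print(s["t"],s["force"].round(1))
ctrl.close(60); s=ctrl.observe();print(s["t"],s["force"].round(1),s["gripper_width"],(s["eef_pos"]-tab-up).round(4))
ctrl.move_linear(tab+up+.029*ux,feed=.04); ctrl.hold(.3)
s=ctrl.observe();print(s["t"],s["force"].round(1),s["force"]@ux,s["gripper_width"],(s["eef_pos"]-tab-up)@ux)
s,im=shot("w5"); s,it=shot("top5","top"); s,si=shot("side5","side")
a=cv2.resize(im[60:280,150:410,::-1],None,fx=1.5,fy=1.5);b=cv2.resize(it[180:290,160:270,::-1],None,fx=3,fy=3,interpolation=cv2.INTER_CUBIC)[:330]
c=cv2.resize(si[170:270,160:360,::-1],None,fx=3,fy=2.6,interpolation=cv2.INTER_CUBIC)
o=np.zeros((600,720,3),np.uint8);o[:330,:390]=a;o[:330,390:720]=b;o[335:595,:600]=c;cv2.imwrite("pics/c5.png",o)
E
```

```text
21.4583 [-0.9  0.2 -0.3]
22.125 [-1.9 -1.2  3.4] 0.010886804993150668 [-0.0001  0.      0.0002]
23.3 [-6.  -1.5  9.2] -6.144117337955774 0.01109031908561657 0.028687251651254766
```

View pics/c5.png

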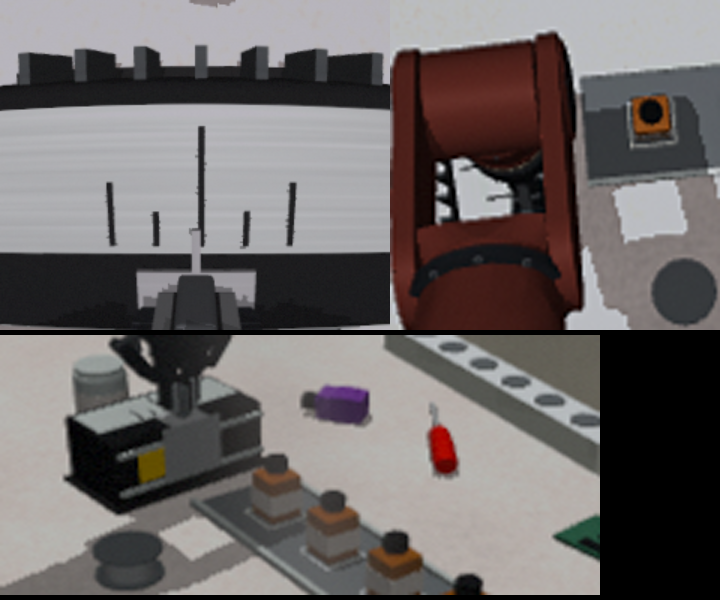

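The side view shows the yellow window half uncovered and all four bottles standing. The wrist view puts the pointer at u≈196 against the half tick at u≈201.5, about 1.8 mm short. I'll correct by that amount.

```bash
python3 - <<'E'
from plan import *
ctrl.move_linear(tab+up+.0307*ux,feed=.02); ctrl.hold(.3)
s=ctrl.observe();print(s["t"],s["force"].round(1),s["force"]@ux,s["gripper_width"],(s["eef_pos"]-tab-up)@ux)
s,im=shot("w6"); cv2.imwrite("pics/w6c.png",cv2.resize(im[130:280,200:360,::-1],None,fx=4,fy=4,interpolation=cv2.INTER_CUBIC))
E
```

```text
24.0 [-6.  -1.8  8.1] -6.247226479521593 0.011126280395815032 0.030322885123472705
```

View pics/w6c.png

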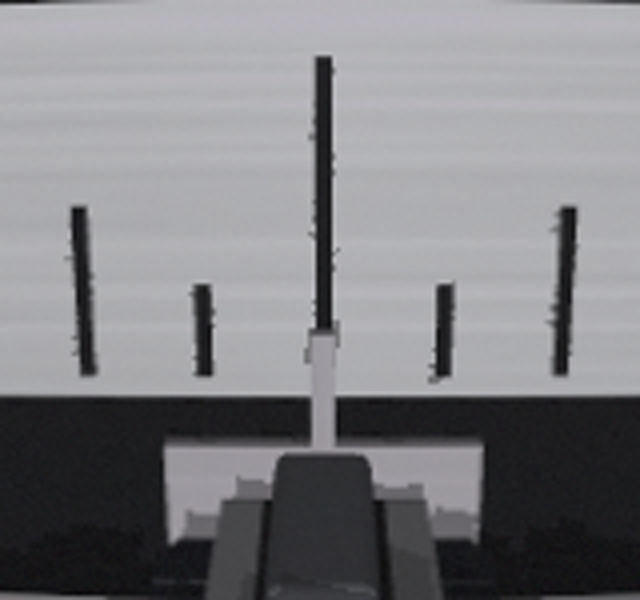

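The pointer (u≈323) now lines up with the half tick (u≈324). I'm handing in while still holding it.

```bash
python3 -c "
from bench import ctrl
print(ctrl.hand_in())"
```

```text
the job is handed in; nothing more can be done
None
```

I stood the tipped bottle upright on its empty place (place 4, at the lamp end) and let go of it. I then slid the shutter to half travel and handed in at about 24 s, still gripping the tab.

- **Bottle:** after release, the wrist camera put the cap within about 1–2 mm of the place centre. All four bottles were standing in the last side view, taken just before the final 1.6 mm shutter correction.
- **Shutter:** it first stopped about 1.8 mm short, so I moved it on. In the last picture the pointer lined up with the half tick to well under 1 mm. The gripper was at 30.3 mm of travel by my tab measurement, and it was never commanded past 30.7 mm.
- **Readings that did not quite agree:**
  - The spring force read 6.2 N against the nominal 6.5 N.
  - An unexplained upward force of about 8 N showed on the tool while it held the tab, possibly the fingertips resting on the carrier plate; I left it.
- **Rest of the bench:** I saw nothing disturbed in the pictures, but did not measure the bystanders individually.

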